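Roll the specimen jar up the sloped channel and bolt it in

TASK

The specimen jar lying on its side at the low end of the sloped metal channel has to be parked at the top. With the fingertips, gently push it so that it rolls up the channel and over the small ridge to the end stop, where it stays by itself; then push the keeper bolt at the side of the channel fully home by its upright post, so that the bar lies behind the jar. Only push: do not squeeze or lift the jar, keep it on its side in the channel, and leave the other things on the worktop where they are.

Things in the scene. Friction and masses are not known exactly. Their poses are not given: they have to be found in the camera images.
- channel: Fixed tilted aluminium channel, open on top, 300 mm long, inner width 81, walls 5 thick with tops at z=20. Origin: mid-length, mid-width, on top of the two runners the jar rolls on, 38 over the worktop. y runs uphill (8 deg), x level across it, away from the robot's side, z square to the runners. Floor plate at z=-5. At the low end (y=-150 to -145) two tabs up to z=12 stop the jar.
- jar_centre (a point): Centre of the jar to be moved: capped specimen jar, 0.06 to 0.13 kg, 77 mm long, lying across the channel (axis along channel x, cap to +x). Body 59 dia x 60 long rolls on the runners, centre 29.5 above them; cap 64 dia x 16. Smooth; short of the ridge it rolls back down when let go. Starts against the low-end tabs, at about y=-120 of the channel.
- jar: The same jar: origin at the centre of its bottom face, z along the jar towards the cap (x and y turn as it rolls). Length 77 mm.
- ridge (a point): Top of the round-topped ridge across the runners, 2.5 mm high, at channel y=88.8 mm, mid-width. The jar rolls over it with about 1 N and then lies by itself between it and the stop.
- stop (a point): Face of the rubber bumpers of the end stop, at channel y=134.4, z=29.5 mm, mid-width. The stop plate behind them reaches y=147, its top z=48.
- seat (a point): Where the jar's centre must come to lie: mid-width, between ridge and bumpers, at channel y=103.5, z=29.5 mm (play about 1.5 mm either way). Fixed to the channel.
- bolt (a joint): Slide of the keeper bolt along channel +x, in m: 0 drawn out, 0.055 fully home (hard stop). Stays where left; moves at about 1.5 N. Starts at 0 to 0.008, the bar then clear of the jar's path; home, it reaches to mid-channel.
- bolt_post (a point): On the axis of the bolt's upright post, outside the channel's -x wall; moves with the bolt. Post 12 mm dia, cap 17 dia, from 26 below this point to 24 above it (along channel z). At joint 0 it is at x=-124, y=64, z=36 of the channel. It ends a 10 dia bar (z=16) that runs +x through a guide block (x=-61 to -45, y=52 to 76, top z=27); home, the bar lies behind the seated jar.
- jar_standing: second specimen jar of the same kind, standing upright on the worktop beyond the ramp, 64 dia x 77 high; origin at the centre of its underside. Not part of the job (sizes in mm).
- marker: felt marker lying on the worktop beyond the ramp, 14 x 125 x 15; origin under its middle, y along it. Not part of the job (sizes in mm).
- marker_near: another felt marker lying on the worktop on the robot's side of the ramp, 14 x 125 x 15; origin under its middle, y along it. Not part of the job (sizes in mm).
- loop: thin inoculating loop lying beside the nearer marker, 8 x 136 x 8; origin under the middle, y along it. Not part of the job (sizes in mm).
- dish: closed petri dish, 91 dia x 15, on the worktop past the high end of the ramp; origin at the centre of its underside. Not part of the job (sizes in mm).

How it is judged:
By the outcome, as a careful person would: the job done as asked, in the order asked, and still so for the second after the job is handed in, with the robot touching nothing.
It also fails if it takes over 51 s, if anything falls off the work surface, if the arm or the gripper's body presses on something with over 40 N, if the wrist force passes 120 N, or if a joint passes its speed limit or range.

ROBOT

A 7-joint arm with a two-finger parallel gripper is mounted at the origin on a cart in front of the work surface, level with it; the furniture and walls round the work are solid. World frame = base frame: x ahead of the robot, y to its left, z up, the work surface at z = 0. Lengths are in m, angles in degrees, forces in N, time in s.
With the tool pointing down it reaches from about 0.425 to 0.875 m from the base axis. Payload 4.7 kg.
Tool frame: the origin (TCP) lies between the finger pads; the fingertips stand env.finger_overhang ahead of it and the grasp point (between the pads) lies 5 mm behind it (env.finger_overhang is the distance from the TCP to the fingertips, in m); z points along the fingers, y is the line along which they close (so a half turn about z gives the same grasp; the last joint's range is limited). The gripper opens to 87 mm and grips with 3 to 60 N. Pads are 19 mm wide; open, the fingers measure 117 mm over their backs; the gripper's body (75 mm by 190 mm) begins 51 mm behind the grasp point.
Start: joints at [69.276, 18.392, -4.016, 83.108, 1.295, 78.541, -3.26], TCP at [0.239, -0.605, 0.237] pointing down, gripper open.
Joint ranges: [-163.93, 163.93], [-17.29, 119.83], [-79.2, 71.16], [3.27, 140.29], [-89.18, 269.18], [5.43, 117.66], [-154.24, 154.24]. Speed limits (degrees/s): [147.25, 147.25, 180, 180, 180, 180, 180].

INTERFACE

Orientations are given as [roll, pitch, yaw] about the fixed x, y, z axes, in that order (R = Rz(yaw) Ry(pitch) Rx(roll)).
In Python, from cell import telemetry, eyes, env, models gives the robot as it stands. The module is installed in compiled form; this text tells all that it offers.
- The arm moves only by the tool drive_tool, never from a script. Its arguments are lists of equal length, an entry for each row: "angular": the turn, a rotation vector about the tool's x, y, z in rad, a list of three; "delta_pos": the shift along the tool's x, y, z in cm, a list of three; "gripper": the finger opening in cm, from 0 to 8.7. A call has 1 to 20 rows; each row shifts and turns the commanded pose from where the row before left it, along the tool's axes as they then stand; what a row does not reach is not made up. A row lasts 1/10 s, in which the tool goes at most 50 mm and 8.59 degrees, less where a joint would pass 70% of its speed; a pose out of reach is approached as far as the arm can. A call with a gripper value outside its range is refused whole. The fingers move at their own pace and stop on an object; "squeeze" is the grip in N (left out, the last holds). Time passes only in rows, so rows that do not move let the fingers close. It gives the time, the measured TCP pose, the force, the opening and the grip force at its end, in the units of the state.
- telemetry.get_obs(): the state, without advancing time (a new reading comes with each control period).
- eyes.read_camera(name): name is "side" or "top" or "wrist"; returns a dict with "pixels" (384x512x3 uint8, red, green, blue), "mtx" (3x3 intrinsics, pixels), "origin" and "orientation" of the camera in the world. Camera axes: x right, y down, z forward; pixel columns grow to the right and rows downward; lengths in m; the calibration is good to about 2 mm. A picture is of the moment at which its call begins. There is no depth.
- env.sign_off(): hands the job in; it is judged then, once.
Trained networks look in a picture, given as the dict that the camera call returned (one of the last four; its "shot" number tells which), for a name from the list of things; names that differ only in an ending like _2 or _b are one class to them, and where a whole thing is asked for, a point or a joint stands for the part that bears it (a point fixed in the world has none). Each returns a list of dicts, best first, with "p" (0 to 1); they miss things now and then, are a little off and sometimes report something else, mostly with a low value. They report only what shows in the picture. A call takes as long as a camera call.
- models.search_frame(picture, target): "centre" ([column, row] in pixels, amid what is visible of it).
- models.cut_out(picture, target): "pixels" (384x512 bool, what is visible of it) and "centre" ([column, row] in pixels, amid what is visible of it).
The state is a dict: "time_s": time; "qpos": joint angles; "joint_velocities": joint speeds; "effort": joint torques, N m; "tool_pos": TCP position; "tool_rot": TCP orientation; "force": force on the tool from outside, world axes, zero at the start; "wrist_torque": the same for the moment, N m; "grip_width": finger opening in m; "grasp_force": force on a finger pad.
Only numpy, scipy, OpenCV 4.12 (cv2) and the standard library are available. Lean on these libraries where they do the work, as an engineer would, in place of code of your own. Each camera call takes 0.05 s, during which the arm holds its last target. There are 200 camera calls.

## Working session

There is one attempt and no reset: what is moved stays moved. The work goes in short steps, Python scripts to look and compute and a tool call to move; the robot and the scene stay as the last step left them, time stands still between calls to the robot, and variables do not carry over. Pictures are saved under pics/ and viewed, at most 10 in all, crops included, and the job is handed in when it is done.

Besides the shell and the picture viewer there is one more tool, called after ">>>" as name(argument=value, ...) on one line, values as JSON. drive_tool: Moves the arm, as the interface text tells. Its arguments: {"type":"object","properties":{"angular":{"type":"array","items":{"type":"array","items":{"type":"number"}}},"delta_pos":{"type":"array","items":{"type":"array","items":{"type":"number"}}},"gripper":{"type":"array","items":{"type":"number"}},"squeeze":{"type":"number"}},"required":["angular","delta_pos","gripper"]}

```bash
mkdir -p pics; cat > h.py <<'E'
import numpy as np, cv2
from scipy.spatial.transform import Rotation as R
from cell import telemetry, eyes, env, models
def rotm(o):
    o=np.array(o,float)
    return o if o.shape==(3,3) else R.from_euler('xyz',o,degrees=True).as_matrix()
def ray(p,px):
    d=np.linalg.inv(p['mtx'])@[px[0],px[1],1]; return np.array(p['origin']),rotm(p['orientation'])@d
def atz(p,px,z):
    o,d=ray(p,px); return o+d*(z-o[2])/d[2]
def proj(p,X):
    c=rotm(p['orientation']).T@(np.atleast_2d(X)-p['origin']).T
    u=np.array(p['mtx'])@c; return (u[:2]/u[2]).T
def save(p,n): cv2.imwrite('pics/'+n,cv2.cvtColor(p['pixels'],cv2.COLOR_RGB2BGR))
E
python3 - <<'E'
from h import *
print(env.finger_overhang); s=telemetry.get_obs(); print(s['tool_pos'],s['tool_rot'],s['time_s'])
for c in ['side','top']:
    p=eyes.read_camera(c); save(p,c+'0.png'); print(c,p['origin'],p['orientation'],p['mtx'])
    for t in ['channel','jar','bolt','bolt_post','jar_standing','marker','loop','dish','ridge','seat','stop','jar_centre']:
        print(t,[(np.round(d['centre'],1),round(d['p'],2)) for d in models.search_frame(p,t)[:3]])
E
python3 -c "
import cv2,numpy as np
cv2.imwrite('pics/both.png',cv2.resize(np.vstack([cv2.imread('pics/%s0.png'%c) for c in('top','side')]),None,fx=.78,fy=.78))"
```

```text
0.014
[ 0.23831718 -0.6041622   0.23546651] [-1.79890081e+02  4.88852363e-03  2.15318748e+01] 0.0
side [ 0.59900453 -0.88794681  0.53185462] [-115.66858894    1.36071953   -1.62303833] [[474.86603708   0.         251.19805564]
 [  0.         474.86603708 192.68533385]
 [  0.           0.           1.        ]]
channel [(array([247.9, 214.1]), 0.81)]
jar [(array([228.3, 256.9]), 0.62)]
bolt [(array([197.9, 197.6]), 0.73)]
bolt_post [(array([194.2, 201.3]), 0.7)]
jar_standing [(array([301.1, 212.2]), 0.61)]
marker [(array([285.2, 272. ]), 0.79)]
loop [(array([171., 254.]), 0.66)]
dish []
ridge [(array([244.9, 212.6]), 0.74)]
seat [(array([243.5, 211.6]), 0.57)]
stop [(array([245.3, 210.3]), 0.91)]
jar_centre [(array([230.4, 259.3]), 0.7)]
top [0.47692362 0.07265205 1.16153435] [-173.58286216    1.23842283  -90.36632134] [[488.17525665   0.         258.02966656]
 [  0.         488.17525665 186.66234921]
 [  0.           0.           1.        ]]
channel [(array([305.3, 192.3]), 0.94)]
jar [(array([374.5, 198.4]), 0.95)]
bolt [(array([281.9, 227.6]), 0.55)]
bolt_post [(array([283.2, 228.6]), 0.48), (array([360.3, 154.6]), 0.35)]
jar_standing [(array([283.2, 228.2]), 0.69), (array([293.2, 138.4]), 0.66)]
marker [(array([355.1, 154.6]), 0.54)]
loop [(array([306.2, 190.5]), 0.38)]
dish [(array([220.9, 183.9]), 0.79), (array([301.8, 191.1]), 0.44)]
ridge [(array([307.5, 186.8]), 0.7)]
seat [(array([305.2, 188.1]), 0.95)]
stop [(array([303.6, 190.3]), 0.64)]
jar_centre [(array([370.6, 196. ]), 0.72)]
```

View pics/top0.png

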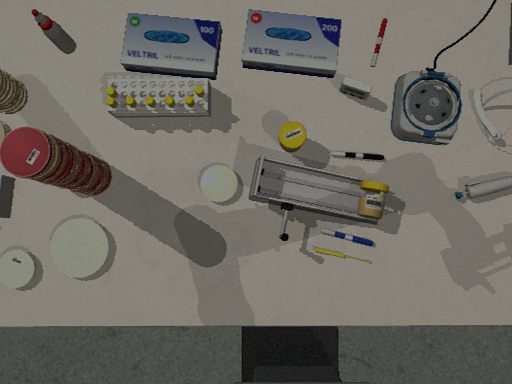

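View pics/side0.png

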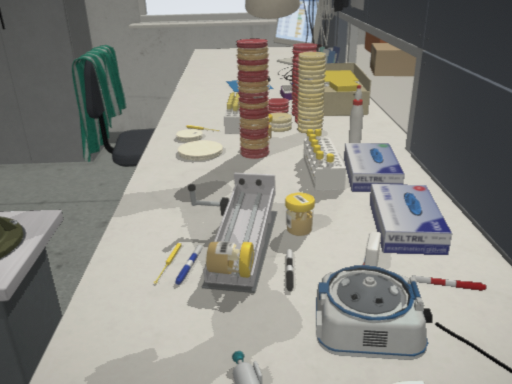

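The top view shows the channel from its high end at about (255,175) to its low end at about (388,205). The jar is at (373,198), the bolt post cap at (284,237), and a marker and loop near (345,245). Next I'll zoom in on the corners.

```bash
python3 - <<'E'
import cv2,numpy as np
def z(n,x0,y0,x1,y1,f,o,g=10):
    i=cv2.resize(cv2.imread('pics/'+n)[y0:y1,x0:x1],None,fx=f,fy=f,interpolation=cv2.INTER_CUBIC)
    for x in range((x0+g-1)//g*g,x1,g):
        cv2.line(i,((int((x-x0)*f)),0),(int((x-x0)*f),5),(0,0,255),1)
        if x%(2*g)==0: cv2.putText(i,str(x),(int((x-x0)*f)-10,16),0,.35,(0,0,255),1)
    for y in range((y0+g-1)//g*g,y1,g):
        cv2.line(i,(0,int((y-y0)*f)),(5,int((y-y0)*f)),(0,0,255),1)
        if y%(2*g)==0:cv2.putText(i,str(y),(7,int((y-y0)*f)+4),0,.35,(0,0,255),1)
    cv2.imwrite('pics/'+o,i)
z('top0.png',240,145,400,255,5,'ztop.png')
z('side0.png',150,165,320,295,4.6,'zside.png')
E
```

```text
(no output)
```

View pics/ztop.png

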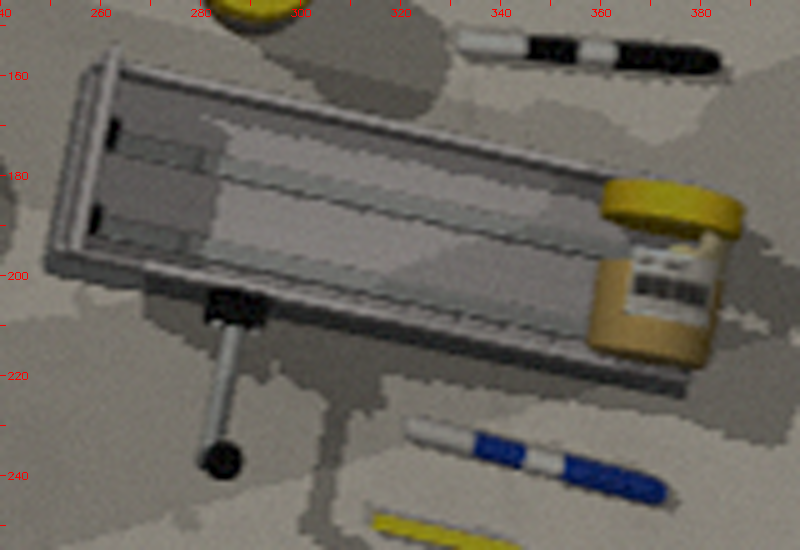

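View pics/zside.png

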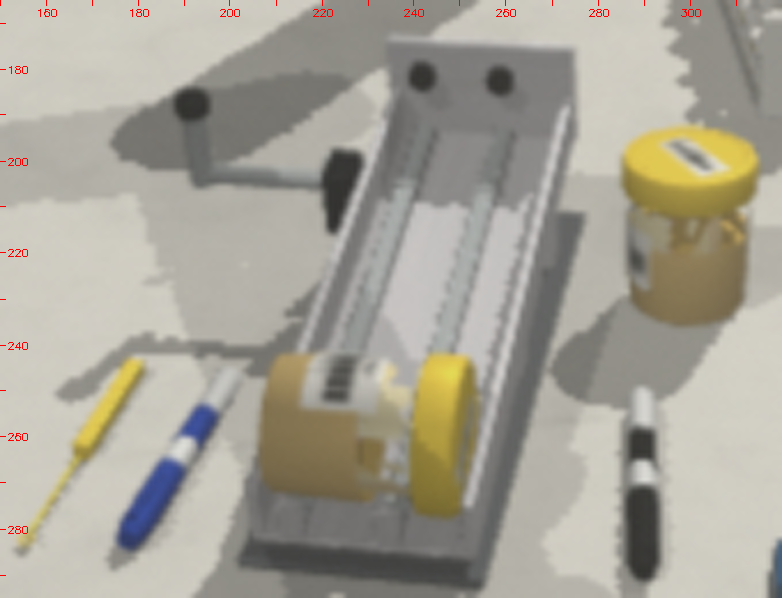

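```bash
cat > fit.py <<'E'
from h import *
from scipy.optimize import least_squares
T=R.from_euler('x',8,degrees=True).as_matrix()
def chan(v):
    M=R.from_euler('z',v[2],degrees=True).as_matrix()@T
    return M,np.array([v[0],v[1],.038])
E
python3 - <<'E'
from fit import *
S=eyes.read_camera('side');P=eyes.read_camera('top')
pts=[(S,(234.5,173.5),(-45.5,147,48)),(S,(275,176),(45.5,147,48)),(P,(261,155.5),(45.5,147,48)),(P,(253.5,196),(-45.5,147,48)),
(S,(250.2,182),(0,136,29.5)),(P,(260.7,180.2),(0,137,29.5)),(P,(287,206),(-53,64,27)),(S,(191.5,186),('q',64,60)),(P,(284.3,237),('q',64,60))]
lin=[(P,(264,159),(362,181),43),(P,(262,195),(358,214.4),-43),(S,(273.5,189),(252.2,274.8),43),(S,(233.7,193.3),(215.9,240),-43)]
def res(v,f=0):
    M,o=chan(v); r=[]
    for p,px,X in pts:
        X=np.array([v[3] if X[0]=='q' else X[0],X[1],X[2]],float)/1000
        r+=list(proj(p,M@X+o)[0]-px)
    for p,a,b,x in lin:
        a,b=np.array(a),np.array(b); n=np.array([b[1]-a[1],a[0]-b[0]]);n=n/np.linalg.norm(n)
        A=proj(p,[M@[x/1000,y,.02]+o for y in(-.1,.12)])
        r+=list((A-a)@n)
    return np.array(r)
s=least_squares(res,[.5,0,-10,-122],loss='soft_l1',x_scale=[.01,.01,1,1])
print(s.x);print(np.round(res(s.x),1))
M,o=chan(s.x)
for n,X in dict(jar=(0,-.12,.0295),seat=(0,.1035,.0295),post=(s.x[3]/1000,.064,.036)).items():
    w=M@X+o; print(n,w.round(4),proj(P,w)[0].round(1),proj(S,w)[0].round(1))
m=models.cut_out(P,'jar')[0]; ys,xs=np.where(m['pixels']);print('jar mask top',xs.min(),xs.max(),ys.min(),ys.max(),m['centre'])
m=models.cut_out(S,'jar')[0]; ys,xs=np.where(m['pixels']);print('side',xs.min(),xs.max(),ys.min(),ys.max(),m['centre'])
np.save('v.npy',s.x)
print(M.round(4))
E
```

```text
[ 5.95321333e-01 -3.95238354e-02 -1.13027996e+01 -1.21751914e+02]
[-0.5 -0.7 -1.2 -1.4 -0.  -1.2 -0.4 -1.1  3.1  1.2 -0.2 -3.9  0.8  0.2
 -0.2  0.5  0.3 -0.1  2.1  0.8 -1.7 -1.7 -0.5 -1.4  0.3 -1.4]
jar [ 0.5712 -0.1601  0.0505] [370.7 199.2] [230.9 258.6]
seat [0.6146 0.057  0.0816] [275.1 179.4] [251.  191.1]
post [0.4874 0.0416 0.0826] [282.8 236.7] [192.6 195.8]
jar mask top 356 388 180 218 [372.4, 198.0]
side 207 253 242 276 [229.6, 259.0]
[[ 0.9806  0.1941 -0.0273]
 [-0.196   0.9711 -0.1365]
 [ 0.      0.1392  0.9903]]
```

```bash
cat > plan.py <<'E'
from fit import *
import sys
v=np.load('v.npy'); M,o=chan(v)
def st():
    s=telemetry.get_obs(); return s,np.array(s['tool_pos']),rotm(s['tool_rot'])
# tool y = chan x, tool z = -chan z, tool x = chan y
RT=np.stack([M[:,1],M[:,0],-M[:,2]],1)
def here():
    s,p,r=st(); print('t',round(s['time_s'],2),'chan mm',(M.T@(p-o)*1000).round(1),'tip z',(M.T@(p-o)*1000)[2].round(1)-14,'F chan',(M.T@np.array(s['force'])).round(1),'grip',s['grip_width'])
    print('rot err tool rad',R.from_matrix(r.T@RT).as_rotvec().round(4),'q',np.round(s['qpos'],0))
    return p,r
def goto(c):
    p,r=here(); t=M@(np.array(c)/1000)+o; print('goal',c,'world',t.round(3),'tool cm (now)',(r.T@(t-p)*100).round(2),'tool cm (aligned)',(RT.T@(t-p)*100).round(2))
E
python3 - <<'E'
from fit import *
S=eyes.read_camera('side');P=eyes.read_camera('top')
pts=[(S,(234.5,173.5),(-45.5,147,48)),(S,(275,176),(45.5,147,48)),(P,(261,155.5),(45.5,147,48)),(P,(253.5,196),(-45.5,147,48)),
(P,(287,206),(-53,64,27)),(S,(191.5,186),('q',64,60)),(P,(284.3,237),('q',64,60))]
lin=[(P,(264,159),(362,181),43),(P,(262,195),(358,214.4),-43),(S,(273.5,189),(252.2,274.8),43),(S,(233.7,193.3),(215.9,240),-43)]
# jar silhouette centre as extra
pts+= [(P,(372.4,198.5),(0,-120,32)),(S,(230,259),(0,-120,29.5))]
def res(v):
    M,o=chan(v); r=[]
    for p,px,X in pts:
        X=np.array([v[3] if X[0]=='q' else X[0],X[1],X[2]],float)/1000
        r+=list(proj(p,M@X+o)[0]-px)
    for p,a,b,x in lin:
        a,b=np.array(a),np.array(b); n=np.array([b[1]-a[1],a[0]-b[0]]);n=n/np.linalg.norm(n)
        r+=list((proj(p,[M@[x/1000,y,.02]+o for y in(-.1,.12)])-a)@n)
    return np.array(r)
s=least_squares(res,[.5,0,-10,-122],loss='soft_l1',x_scale=[.01,.01,1,1])
print(s.x,np.round(res(s.x),1)); np.save('v.npy',s.x)
from plan import *
goto([-8.5,-175,114])
E
```

```text
[ 5.95709742e-01 -4.03018358e-02 -1.16312274e+01 -1.22608129e+02] [ 0.  -0.6 -0.7 -1.2  0.5 -1.7 -0.1 -1.7  1.  -0.2 -0.2  0.5  0.3 -0.1
 -1.   0.7  0.7 -0.2  2.   1.4 -1.8 -1.1 -0.5 -0.9  0.2 -0.9]
t 1.6 chan mm [-236.1 -591.1  283.6] tip z 269.6 F chan [ 0.2 -0.4  0.1] grip 0.08733266981806201
rot err tool rad [ 0.0693  0.1281 -0.9903] q [69. 18. -4. 83.  1. 79. -3.]
goal [-8.5, -175, 114] world [ 0.549 -0.224  0.127] tool cm (now) [ 42.88 -24.02  11.  ] tool cm (aligned) [41.61 22.76 16.96]
```

>>> drive_tool(angular=[[0.0077,0.0142,-0.11],[0.0077,0.0142,-0.11],[0.0077,0.0142,-0.11],[0.0077,0.0142,-0.11],[0.0077,0.0142,-0.11],[0.0077,0.0142,-0.11],[0.0077,0.0142,-0.11],[0.0077,0.0142,-0.11],[0.0077,0.0142,-0.11],[0,0,0]], delta_pos=[[0,0,0],[0,0,0],[0,0,0],[0,0,0],[0,0,0],[0,0,0],[0,0,0],[0,0,0],[0,0,0],[0,0,0]], gripper=[1,1,1,1,1,1,1,1,1,1])

```text
time_s: 2.6
tool_pos: [0.2384, -0.605, 0.2361]
tool_rot: [-180.0, -8.0, 78.3]
force: [-0.7, -0.7, -0.2]
grip_width: 0.0153
grasp_force: 0.0
```

```bash
python3 -c "
from plan import *
goto([-8.5,-175,114])"
```

```text
t 2.6 chan mm [-236.2 -591.5  283.2] tip z 269.2 F chan [-0.6 -0.8 -0.1] grip 0.015345665423163747
rot err tool rad [-0.0002 -0.0003 -0.0004] q [ 77.  24. -12.  76.   0.  87.  54.]
goal [-8.5, -175, 114] world [ 0.549 -0.224  0.127] tool cm (now) [41.65 22.75 16.93] tool cm (aligned) [41.65 22.77 16.92]
```

>>> drive_tool(angular=[[0,0,0],[0,0,0],[0,0,0],[0,0,0],[0,0,0],[0,0,0],[0,0,0],[0,0,0],[0,0,0],[0,0,0],[0,0,0],[0,0,0],[0,0,0],[0,0,0],[0,0,0],[0,0,0],[0,0,0],[0,0,0],[0,0,0],[0,0,0]], delta_pos=[[2.975,1.625,0],[2.975,1.625,0],[2.975,1.625,0],[2.975,1.625,0],[2.975,1.625,0],[2.975,1.625,0],[2.975,1.625,0],[2.975,1.625,0],[2.975,1.625,0],[2.975,1.625,0],[2.975,1.625,0],[2.975,1.625,0],[2.975,1.625,0],[2.975,1.625,0],[0,0,2],[0,0,2],[0,0,2],[0,0,2],[0,0,2],[0,0,0]], gripper=[1,1,1,1,1,1,1,1,1,1,1,1,1,1,1,1,1,1,1,1])

```text
time_s: 4.6
tool_pos: [0.5457, -0.2319, 0.1926]
tool_rot: [-179.7, -8.1, 78.2]
force: [-0.4, -0.1, 0.3]
grip_width: 0.0098
grasp_force: 0.0
```

```bash
cat > look.py <<'E'
from plan import *
def look(n,cams=('side','top'),q=None,jy=-120):
    out=[]
    for c,b in (('side',(140,150,340,300)),('top',(220,120,420,270)),('wrist',None)):
        if c not in cams: continue
        p=eyes.read_camera(c); i=cv2.cvtColor(p['pixels'],cv2.COLOR_RGB2BGR)
        i=cv2.resize(i,None,fx=4,fy=4,interpolation=cv2.INTER_CUBIC) if b else i
        pts=[(0,jy,29.5),(38.5,jy,29.5),(-38.5,jy,29.5),(0,103.5,29.5),(45.5,-150,20),(-45.5,-150,20),(-122.6 if q is None else q,64,60)]
        for X in pts:
            u=proj(p,M@(np.array(X)/1000)+o)[0]*(4 if b else 1)
            cv2.drawMarker(i,tuple(int(a) for a in u),(255,0,255),0,12,1)
        if b: i=i[b[1]*4:b[3]*4,b[0]*4:b[2]*4]
        else: i=cv2.resize(i,(800,600))
        out.append(i)
    if len(out)>1: i=cv2.resize(np.hstack(out),None,fx=.5,fy=.5)
    cv2.imwrite('pics/'+n,i)
E
python3 -c "
from look import *
goto([-8.5,-175,32])
look('w1.png',('wrist',))"
```

```text
t 4.6 chan mm [ -10.4 -174.3  180.7] tip z 166.7 F chan [-0.4 -0.1  0.3] grip 0.009848676861201677
rot err tool rad [-0.005  -0.0011 -0.0026] q [ 48.  17. -27.  93.  -0.  74.  10.]
goal [-8.5, -175, 32] world [ 0.552 -0.213  0.045] tool cm (now) [-0.09  0.26 14.86] tool cm (aligned) [-0.07  0.19 14.87]
```

View pics/w1.png

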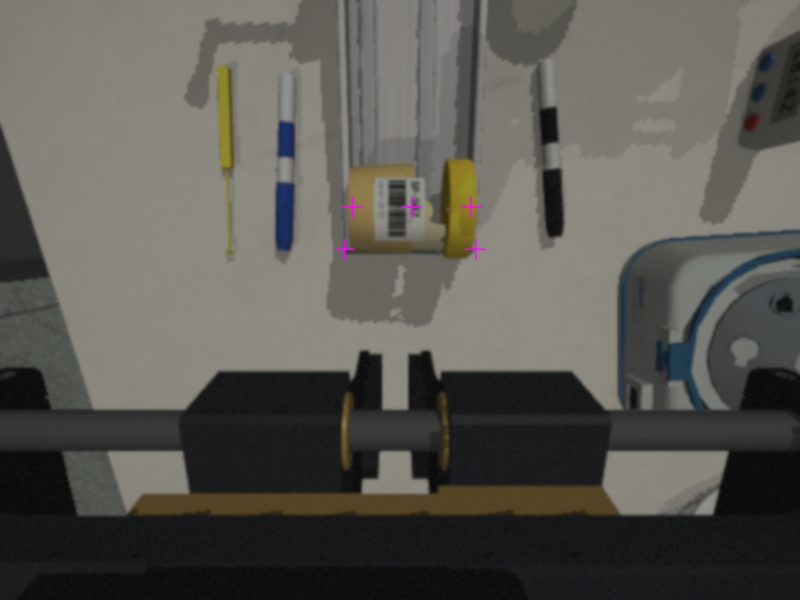

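The overlay matches the jar (marks at (412,207), ends at (352,207) and (471,207)). The fingers are centred behind it. Lowering now.

>>> drive_tool(angular=[[-0.005,-0.001,-0.002],[0,0,0],[0,0,0],[0,0,0],[0,0,0],[0,0,0],[0,0,0],[0,0,0]], delta_pos=[[0,0.1,2],[0,0.1,2.5],[0,0,2.5],[0,0,2.5],[0,0,2.5],[0,0,2],[0,0,0.8],[0,0,0]], gripper=[1,1,1,1,1,1,1,1])

```text
time_s: 5.45
tool_pos: [0.5542, -0.2136, 0.0489]
tool_rot: [179.7, -7.9, 78.4]
force: [0.3, 0.7, 0.6]
grip_width: 0.0102
grasp_force: 0.0
```

```bash
python3 -c "
from look import *
goto([-8.5,64.5,32])"
```

```text
t 5.45 chan mm [  -5.8 -174.9   35.6] tip z 21.6 F chan [0.1 0.8 0.5] grip 0.010178627999899131
rot err tool rad [0.0045 0.0011 0.0008] q [ 45.  24. -27. 101.   3.  58.   7.]
goal [-8.5, 64.5, 32] world [0.599 0.02  0.079] tool cm (now) [23.94 -0.26  0.33] tool cm (aligned) [23.94 -0.27  0.36]
```

>>> drive_tool(angular=[[0.0045,0.001,0],[0,0,0],[0,0,0],[0,0,0],[0,0,0],[0,0,0],[0,0,0],[0,0,0],[0,0,0],[0,0,0],[0,0,0],[0,0,0],[0,0,0],[0,0,0],[0,0,0],[0,0,0]], delta_pos=[[0,-0.25,0.3],[0.5,0,0],[0.4,0,0],[0.3,0,0],[0.3,0,0],[0.3,0,0],[0.3,0,0],[0.4,0,0],[0.5,0,0],[0.5,0,0],[0.5,0,0],[0.5,0,0],[0.5,0,0],[0.5,0,0],[0.5,0,0],[0.5,0,0]], gripper=[1,1,1,1,1,1,1,1,1,1,1,1,1,1,1,1])

```text
time_s: 7.05
tool_pos: [0.5647, -0.1491, 0.0549]
tool_rot: [180.0, -8.0, 78.5]
force: [-0.0, 0.4, -0.4]
grip_width: 0.01
grasp_force: 0.1
```

```bash
python3 -c "
from look import *
goto([-8.5,64.5,32])
look('p1.png',jy=-70)"
```

```text
t 7.05 chan mm [  -8.4 -109.4   32.5] tip z 18.5 F chan [-0.1  0.3 -0.5] grip 0.009967607885837542
rot err tool rad [0.0004 0.0002 0.0017] q [ 41.  23. -28. 103.   3.  58.   1.]
goal [-8.5, 64.5, 32] world [0.599 0.02  0.079] tool cm (now) [17.39  0.02  0.04] tool cm (aligned) [ 1.739e+01 -1.000e-02  5.000e-02]
```

View pics/p1.png

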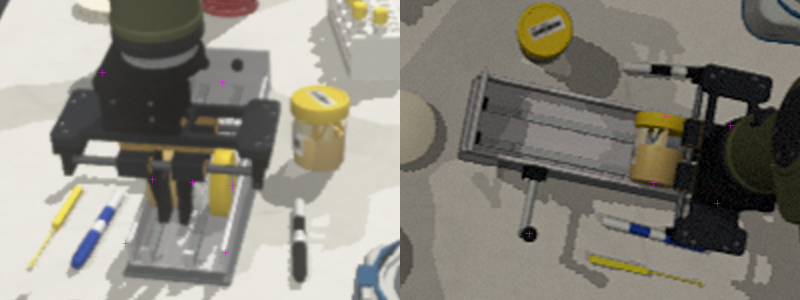

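>>> drive_tool(angular=[[0,0,0],[0,0,0],[0,0,0],[0,0,0],[0,0,0],[0,0,0],[0,0,0],[0,0,0],[0,0,0],[0,0,0],[0,0,0],[0,0,0],[0,0,0],[0,0,0],[0,0,0],[0,0,0],[0,0,0],[0,0,0],[0,0,0],[0,0,0]], delta_pos=[[0.5,0,0],[0.6,0,0],[0.6,0,0],[0.7,0,0],[0.7,0,0],[0.7,0,0],[0.7,0,0],[0.7,0,0],[0.7,0,0],[0.7,0,0],[0.7,0,0],[0.7,0,0],[0.7,0,0],[0.7,0,0],[0.6,0,0],[0.6,0,0],[0.5,0,0],[0.5,0,0],[0.4,0,0],[0.4,0,0]], gripper=[1,1,1,1,1,1,1,1,1,1,1,1,1,1,1,1,1,1,1,1])

```text
time_s: 9.15
tool_pos: [0.5893, -0.029, 0.0721]
tool_rot: [180.0, -8.0, 78.5]
force: [-0.7, 1.3, -0.4]
grip_width: 0.0097
grasp_force: 0.1
```

```bash
python3 -c "
from look import *
goto([-8.5,64.5,32])
p=eyes.read_camera('top')
for d in models.search_frame(p,'jar')[:3]: print(d, (M.T@(atz(p,d['centre'],.085)-o)*1000).round(0))"
```

```text
t 9.15 chan mm [-8.6 14.4 32.4] tip z 18.4 F chan [-0.9  1.  -0.6] grip 0.009727893474186513
rot err tool rad [0.0004 0.0003 0.0015] q [ 31.  22. -31. 102.   4.  58. -12.]
goal [-8.5, 64.5, 32] world [0.599 0.02  0.079] tool cm (now) [5.01 0.02 0.04] tool cm (aligned) [5.01 0.01 0.04]
{'centre': [297.8, 180.2], 'p': 0.95} [ 6. 55. 40.]
```

>>> drive_tool(angular=[[0,0,0],[0,0,0],[0,0,0],[0,0,0],[0,0,0],[0,0,0],[0,0,0],[0,0,0],[0,0,0],[0,0,0],[0,0,0],[0,0,0],[0,0,0],[0,0,0],[0,0,0],[0,0,0],[0,0,0]], delta_pos=[[0.4,0,0],[0.4,0,0],[0.4,0,0],[0.3,0,0],[0.3,0,0],[0.3,0,0],[0.3,0,0],[0.3,0,0],[0.3,0,0],[0.3,0,0],[0.3,0,0],[0.3,0,0],[0.3,0,0],[0.2,0,0],[0.1,0,0],[0,0,0],[0,0,0]], gripper=[1,1,1,1,1,1,1,1,1,1,1,1,1,1,1,1,1])

```text
time_s: 10.95
tool_pos: [0.5981, 0.0143, 0.0783]
tool_rot: [180.0, -8.0, 78.5]
force: [0.0, -0.0, 0.2]
grip_width: 0.0107
grasp_force: 0.0
```

```bash
python3 -c "
from look import *
goto([-8.5,64.5,32])
look('p2.png',jy=103.5)"
```

```text
t 10.95 chan mm [-8.7 59.1 32.4] tip z 18.4 F chan [0.  0.  0.2] grip 0.010673849932485161
rot err tool rad [0.0003 0.0003 0.0016] q [ 28.  22. -32. 101.   4.  58. -16.]
goal [-8.5, 64.5, 32] world [0.599 0.02  0.079] tool cm (now) [0.54 0.02 0.04] tool cm (aligned) [0.54 0.02 0.04]
```

View pics/p2.png

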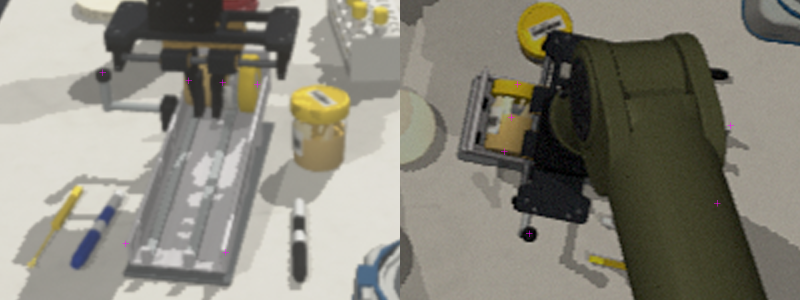

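The jar is past the ridge at the seat mark and the fingers read zero force. I'll back off, lift and check that it stays.

>>> drive_tool(angular=[[0,0,0],[0,0,0],[0,0,0],[0,0,0],[0,0,0],[0,0,0],[0,0,0],[0,0,0],[0,0,0],[0,0,0],[0,0,0],[0,0,0],[0,0,0],[0,0,0]], delta_pos=[[-0.5,0,0],[-1,0,0],[-1,0,0],[0,0,-2],[0,0,-2.5],[0,0,-2.5],[0,0,-2],[0,-3,0],[0,-3.5,0],[0,-3.5,0],[0,-3,0],[0,-2,0],[0,0,0],[0,0,0]], gripper=[1,1,1,1,1,1,1,0,0,0,0,0,0,0])

```text
time_s: 12.45
tool_pos: [0.4442, 0.0069, 0.1643]
tool_rot: [179.9, -7.9, 78.4]
force: [1.1, 0.9, -0.8]
grip_width: 0.0009
grasp_force: 0.0
```

```bash
python3 -c "
from look import *
goto([-150,64,40])
p=eyes.read_camera('wrist')
d=models.search_frame(p,'bolt_post')[:2];print(d)
look('p3.png',('wrist',),jy=103.5)"
```

```text
t 12.45 chan mm [-158.    33.1  122.9] tip z 108.9 F chan [ 0.9  1.  -0.9] grip 0.0008796851722584105
rot err tool rad [0.0024 0.001  0.0006] q [ 37.  -4. -34. 117. -11.  66.  -4.]
goal [-150, 64, 40] world [0.46  0.047 0.087] tool cm (now) [3.1  0.78 8.28] tool cm (aligned) [3.09 0.8  8.29]
[{'centre': [305.4, 162.2], 'p': 0.87}]
```

View pics/p3.png

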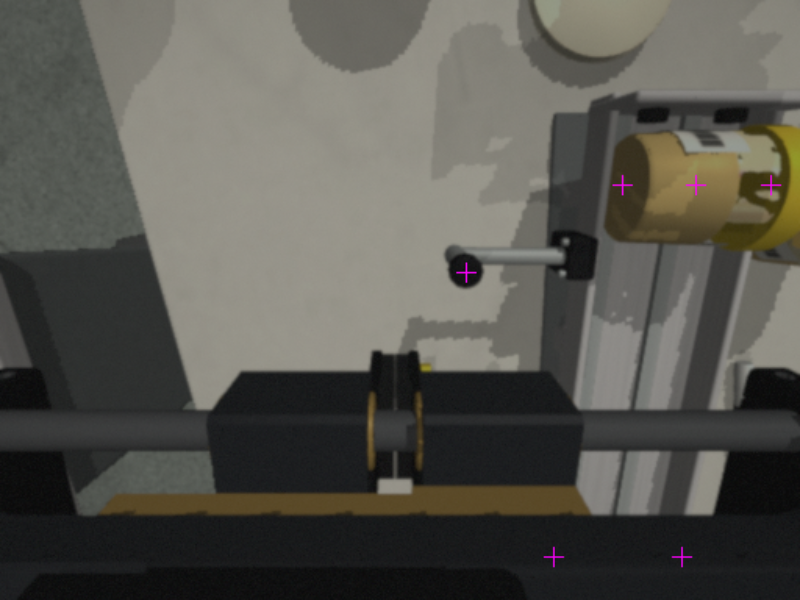

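The jar is resting at the seat by itself, with its mark at (697,185). The post cap matches its mark at (466,271). I'll lower the closed fingers on the -x side of the post.

>>> drive_tool(angular=[[0.0024,0.001,0.0006],[0,0,0],[0,0,0],[0,0,0],[0,0,0],[0,0,0],[0,0,0],[0,0,0]], delta_pos=[[1.5,0.3,0],[1.6,0.3,0],[0,0,2],[0,0,2],[0,0,2],[0,0,1.5],[0,0,0.8],[0,0,0]], gripper=[0,0,0,0,0,0,0,0])

```text
time_s: 13.4
tool_pos: [0.4575, 0.0485, 0.0851]
tool_rot: [-179.7, -8.1, 78.4]
force: [0.3, -0.2, 0.2]
grip_width: 0.0005
grasp_force: 0.0
```

```bash
python3 -c "
from look import *
goto([-85,64,40])"
```

```text
t 13.4 chan mm [-153.3   65.1   38.4] tip z 24.4 F chan [ 0.3 -0.1  0.2] grip 0.0005172377929760473
rot err tool rad [-0.0046 -0.0017  0.0011] q [ 34.   4. -38. 120.  -6.  55. -12.]
goal [-85, 64, 40] world [0.524 0.033 0.087] tool cm (now) [-0.12  6.83 -0.19] tool cm (aligned) [-0.11  6.83 -0.16]
```

>>> drive_tool(angular=[[-0.004,-0.001,0],[0,0,0],[0,0,0],[0,0,0],[0,0,0],[0,0,0],[0,0,0],[0,0,0],[0,0,0],[0,0,0],[0,0,0],[0,0,0],[0,0,0],[0,0,0],[0,0,0]], delta_pos=[[-0.1,0,-0.15],[0,0.4,0],[0,0.4,0],[0,0.4,0],[0,0.4,0],[0,0.4,0],[0,0.4,0],[0,0.4,0],[0,0.4,0],[0,0.4,0],[0,0.4,0],[0,0.4,0],[0,0.4,0],[0,0.3,0],[0,0,0]], gripper=[0,0,0,0,0,0,0,0,0,0,0,0,0,0,0])

```text
time_s: 14.9
tool_pos: [0.5081, 0.0367, 0.0875]
tool_rot: [179.8, -8.0, 78.4]
force: [-0.2, 0.3, -0.5]
grip_width: 0.0005
grasp_force: 0.1
```

```bash
python3 -c "
from look import *
goto([-85,64,40])
look('p4.png',('wrist',),q=-69,jy=103.5)"
```

```text
t 14.9 chan mm [-101.3   64.1   41. ] tip z 27.0 F chan [-0.3  0.2 -0.6] grip 0.0005419700189393184
rot err tool rad [ 0.0025 -0.0001  0.001 ] q [ 32.  11. -37. 113.  -2.  56. -14.]
goal [-85, 64, 40] world [0.524 0.033 0.087] tool cm (now) [-0.01  1.63  0.1 ] tool cm (aligned) [-0.01  1.63  0.1 ]
```

View pics/p4.png

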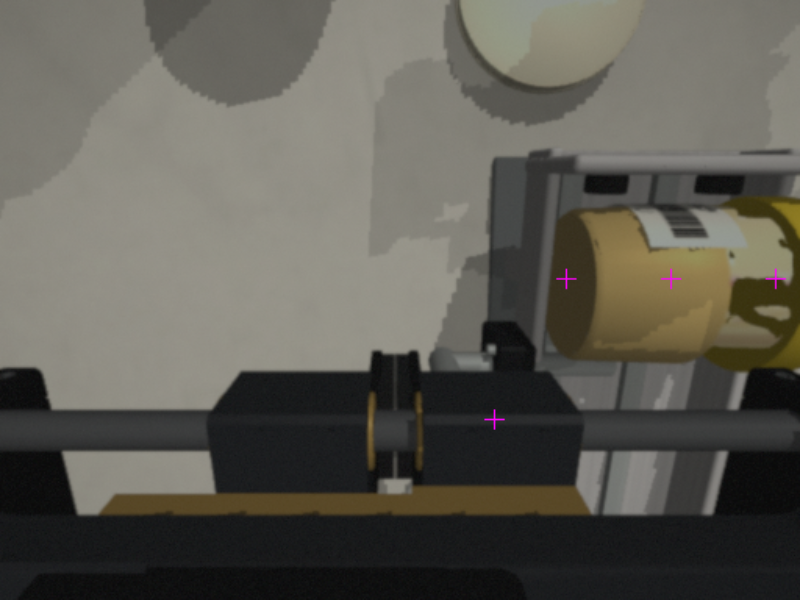

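The post is partly pushed (its foot is at about (440,362), close to the guide). I'll continue in small steps until it meets the hard stop.

>>> drive_tool(angular=[[0,0,0],[0,0,0],[0,0,0],[0,0,0],[0,0,0]], delta_pos=[[0,0.2,0],[0,0.2,0],[0,0.2,0],[0,0.2,0],[0,0,0]], gripper=[0,0,0,0,0])

```text
time_s: 15.45
tool_pos: [0.5157, 0.0352, 0.0875]
tool_rot: [179.9, -8.0, 78.4]
force: [0.2, -0.3, -0.9]
grip_width: 0.0004
grasp_force: 0.3
```

>>> drive_tool(angular=[[0,0,0],[0,0,0],[0,0,0]], delta_pos=[[0,0.2,0],[0,0.1,0],[0,0,0]], gripper=[0,0,0])

```text
time_s: 15.75
tool_pos: [0.5185, 0.0346, 0.0875]
tool_rot: [179.9, -8.0, 78.4]
force: [-1.5, 0.7, -0.2]
grip_width: 0.0005
grasp_force: 0.3
```

Now at x≈-90.6 with no stop yet.

>>> drive_tool(angular=[[0,0,0],[0,0,0],[0,0,0]], delta_pos=[[0,0.15,0],[0,0.15,0],[0,0,0]], gripper=[0,0,0])

```text
time_s: 16.05
tool_pos: [0.5201, 0.0343, 0.0873]
tool_rot: [-180.0, -8.0, 78.4]
force: [-4.8, 0.6, 2.5]
grip_width: 0.0004
grasp_force: 2.6
```

>>> drive_tool(angular=[[0,0,0],[0,0,0]], delta_pos=[[0,0.15,0],[0,0,0]], gripper=[0,0])

```text
time_s: 16.25
tool_pos: [0.5203, 0.0343, 0.0871]
tool_rot: [-179.8, -7.9, 78.4]
force: [-9.7, 0.1, 5.6]
grip_width: 0.0006
grasp_force: 4.8
```

>>> drive_tool(angular=[[0,0,0],[0,0,0]], delta_pos=[[0,0.15,0],[0,0,0]], gripper=[0,0])

```text
time_s: 16.45
tool_pos: [0.5205, 0.0342, 0.087]
tool_rot: [-179.6, -7.9, 78.5]
force: [-12.3, 1.2, 7.9]
grip_width: 0.0002
grasp_force: 7.1
```

It has reached the hard stop. I'll back off, lift clear and check.

>>> drive_tool(angular=[[0,0,0],[0,0,0],[0,0,0],[0,0,0],[0,0,0],[0,0,0],[0,0,0],[0,0,0],[0,0,0],[0,0,0]], delta_pos=[[0,-0.5,0],[0,-1.5,0],[0,-2,0],[0,0,-2],[0,0,-3],[0,0,-3],[-2,0,-2],[-2,0,0],[-2,0,0],[0,0,0]], gripper=[0,0,0,0,0,0,0,0,0,0])

```text
time_s: 17.45
tool_pos: [0.4703, -0.0337, 0.1782]
tool_rot: [179.8, -7.9, 78.2]
force: [0.3, -0.1, 0.0]
grip_width: 0.0005
grasp_force: 0.0
```

```bash
python3 -c "
from look import *
here()
look('p5.png',('wrist',),q=-69,jy=103.5)"
```

```text
t 17.45 chan mm [-124.1    0.9  141.5] tip z 127.5 F chan [ 0.3 -0.1  0. ] grip 0.0004966186053024854
rot err tool rad [ 0.0043  0.0018 -0.0037] q [ 40.  -1. -33. 112.  -9.  68.  -1.]
```

View pics/p5.png

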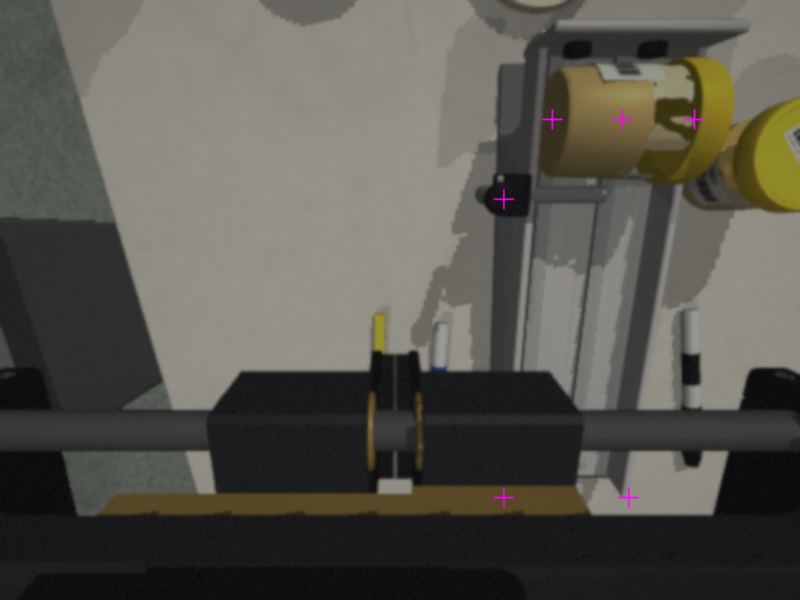

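The jar is seated at (622,119). The bar reaches mid-channel behind it at (605,193), and the post is at its home mark (503,199). Everything else is undisturbed.

```bash
python3 -c "
from cell import env
print(env.sign_off())"
```

```text
the job is handed in; nothing more can be done
None
```

The jar is parked on its side between the ridge and the end stop, the keeper bolt is pushed fully home behind it, and the job was handed in at about 17.5 s of the 51 s allowed.

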